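Fill the demagnetiser box and hold its dead-man lever

ROBOT

A 7-joint arm with a two-finger parallel gripper is mounted at the origin on a cart in front of the work surface, level with it; the furniture and walls round the work are solid. World frame = base frame: x ahead of the robot, y to its left, z up, the work surface at z = 0. Lengths are in m, angles in rad, forces in N, time in s.
With the tool pointing down it reaches from about 0.4 to 0.85 m from the base axis. Payload 10.4 kg.
Tool frame: the origin (TCP) lies midway between the tips of the shut fingers; the grasp point (between the pads) lies 19 mm behind it (manip.grasp_offset is the distance from the TCP to the grasp point, in m); z points along the fingers, y is the line along which they close (so a half turn about z gives the same grasp; the last joint's range is limited). The gripper opens to 85 mm and grips with 20 to 120 N. Pads are 22 mm wide; open, the fingers measure 114 mm over their backs; the gripper's body (76 mm by 85 mm) begins 54 mm behind the grasp point. The pads swing forward as they close: fully open they stand 13 mm farther back than shut.
Start: joints at [1.22, 0.332, -0.065, 1.46, 0.022, 1.35, -0.088], TCP at [0.201, -0.592, 0.231] pointing down, gripper open.
Joint ranges: [-2.6, 2.6], [-0.5, 2.12], [-1.47, 1.34], [0.16, 2.42], [-1.27, 4.41], [0.06, 2.06], [-2.6, 2.6]. Speed limits (rad/s): [2.22, 2.22, 2.79, 2.79, 3.14, 3.14, 3.14].

INTERFACE

Orientations are given as a unit quaternion [x, y, z, w].
In Python, from workcell import manip, viewer gives the robot as it stands (manip), with the cameras (viewer).
- The arm moves only by the tool shift_gripper, called after ">>>" as name(argument=value, ...) on one line, values as JSON. Schema: {"type":"object","properties":{"motion":{"type":"object","properties":{"drx":{"type":"array","items":{"type":"number"},"minItems":1,"maxItems":20},"dry":{"type":"array","items":{"type":"number"},"minItems":1,"maxItems":20},"drz":{"type":"array","items":{"type":"number"},"minItems":1,"maxItems":20},"sx":{"type":"array","items":{"type":"number"},"minItems":1,"maxItems":20},"sy":{"type":"array","items":{"type":"number"},"minItems":1,"maxItems":20},"sz":{"type":"array","items":{"type":"number"},"minItems":1,"maxItems":20},"finger_gap":{"type":"array","items":{"type":"number"},"minItems":1,"maxItems":20}},"additionalProperties":false,"required":["drx","dry","drz","sx","sy","sz","finger_gap"]},"grip_force":{"type":"number"},"only":{"type":"string"},"quiet":{"type":"boolean"},"lines":{"type":"string"}},"required":["motion"],"additionalProperties":false}. motion is an object with one list for each field, all of the same length, 1 to 20, a row being the entries at one place: drx, dry, drz (a rotation vector in parts of the range, where 1.0 means 2 pi rad), sx, sy, sz (the shift in fractions of the full range, 1 being 0.5 m), finger_gap (the opening from 0.0 (shut) to 1.0 (fully open)); each row is the pose to reach, as a shift and turn from the pose commanded when the call began, along the tool's axes at that moment; what a row does not reach only later rows make up. A row lasts 1/8 s, in which the tool goes at most 0.0625 m and 0.188 rad, less where a joint would pass 70% of its speed; a pose out of reach is approached as far as the arm can. The fingers move at their own pace and stop on an object; grip_force is the grip in N (left out, the last holds). Time passes only in rows, so rows that do not move let the fingers close. The tool returns the time, the measured TCP pose, the force, the opening and the grip force at its end. only (a regular expression) keeps the lines of the reply that match it, lines (a string "A,B") keeps lines A to B, and quiet returns only ok. No shift or turn number may pass 1 either way. Input that does not fit is refused with a message, and nothing moves.
- manip.get_obs(): the state, without advancing time (a new reading comes with each control period).
- viewer.camera(name): name is "scene" or "top" or "wrist"; returns the picture (384x512x3 uint8, blue, green, red); there is no depth.
- viewer.calibration(name): a dict with "fx", "fy", "cx", "cy" (pixels), "world_from_camera" (4x4, takes a point from camera to world coordinates); the wrist camera has in their place "tool_from_camera" (4x4, takes a point from camera to tool coordinates, whose origin is the TCP and whose axes are the flange's). Camera axes: x right, y up, looking along -z (the intrinsics and any distortion apply to the point x, -y, -z); pixel columns grow to the right and rows downward; lengths in m; the calibration is good to about 2 mm. A picture is of the moment at which its call begins: read the wrist's pose just before it. calibration takes no time and is no camera call.
- manip.hand_in(): hands the job in; it is judged then, once.
The state is a dict: "clock": time; "joint_pos": joint angles; "joint_velocities": joint speeds; "tau": joint torques, N m; "position": TCP position; "ee_rot": TCP orientation; "ft_force": force on the tool from outside, world axes, zero at the start; "torque": the same for the moment, N m; "grip_width": opening from 0.0 (shut) to 1.0 (fully open); "grasp_force": force on a finger pad.
Only numpy, scipy, OpenCV 4.12 (cv2) and the standard library are available. Lean on these libraries where they do the work, as an engineer would, in place of code of your own. Each camera call takes 0.05 s, during which the arm holds its last target. There are 200 camera calls.

TASK

Take the dark pinion and the black sleeve that stand on the bench at the left and right of the blue demagnetiser (not the similar stock at the back of the bench) and stand them upright in the free space of its open box, beside the bright pinion that is already in it, all three flat on the box floor. Only then press the yellow spring-loaded dead-man lever down until its black pointer stands in the green band of the scale, never as far as the red, and finish while still holding it there, since it springs back when let go. Leave the plug gauge, the grey ring gauge and the micrometer where they are.

Things in the scene. Friction and masses are not known exactly. Their poses are not given: they have to be found in the camera images.
- demagnetiser: Blue bench demagnetiser, fixed to the bench; base 125 (x) x 305 (y) mm, its top 20 mm above the bench. Origin on the bench under the base (the base spans y -145 to +160, x -62 to +63 mm). Seen from the robot at yaw 0 (x away from the robot, y to the left) the open box is on the left part and the lever on the right part.
- box_floor (a point): Centre of the inner floor of the aluminium open box on the demagnetiser, 24 mm above the bench, same axes as the demagnetiser. Inside the box is 72 mm (x) by 196 mm (y); walls 4 mm thick, rising 15 mm above the inner floor. The three parts stand in one row along y with about 18 mm of spare length in all.
- pinion_bright: Bright two-rim pinion, diameter 66 mm, 48 mm tall, 0.62 kg, loose, already standing in the box near its +y end. Origin: centre of its underside, z up its axis.
- pinion_dark: Dark pinion, diameter 58 mm, 50 mm tall, about 0.6 kg, standing loose on the bench to the left or right of the demagnetiser. Origin: centre of its underside, z up its axis.
- sleeve_black: Black splined sleeve, diameter 54 mm, 78 mm tall, about 0.55 kg, standing loose on the bench on the other side of the demagnetiser. Origin: centre of its underside, z up its axis.
- lever_pad (a point): Centre of the flat top of the yellow pad (40 mm along the lever, 34 mm wide) at the robot-side end of the dead-man lever; moves with it. About 107 mm above the bench at rest, its top sloping up towards the robot by 0.4 rad less the joint value. Its height above the bench is 60 + 105 sin(0.4 - q) + 7 cos(0.4 - q) mm at joint value q.
- lever_hinge (a point): Centre of the lever's hinge, 60 mm above the bench, at x 50, y -108 mm of the demagnetiser; the hinge line runs along the demagnetiser's y. The pad's top centre lies 105 mm out along the lever and 7 mm over its line.
- scale (a point): Centre of the green band on the white upright scale that stands beside the pad (from 19 to 37 mm to the +y side of the pad's centre, top 116 mm above the bench), facing the robot; the green band is 80 mm above the bench, a red band lies below it.
- deadman_lever (a joint): Dead-man lever angle in rad: 0 at rest (up), grows as the pad is pressed down, stop at 0.44. The spring returns it to 0 when let go; the push at the pad is about 5 N to start, 9 N at mid travel, 15 N at the stop. The pointer is in the green band from 0.15 to 0.29 (pad 16 to 30 mm below rest; middle 0.22, 23 mm) and touches the red from 0.36 (pad about 37 mm below rest).
- plug_gauge: Black plug gauge, diameter 28 mm, 100 mm tall, standing on the bench: leave alone. Origin: centre of its underside.
- ring_gauge_1: Grey steel ring gauge, diameter 60 mm, 18 mm thick, lying flat in front of the demagnetiser: leave alone. Origin: centre of its underside.
- micrometer: Grey outside micrometer, 56 x 137 x 16 mm, lying flat at the front right: leave alone. Origin: centre of its underside.

How it is judged:
By the outcome, as a careful person would: the job done as asked, in the order asked, and still so for the second after the job is handed in, while the arm keeps its last pose, push and grip.
It also fails if it takes over 64 s, if anything falls off the work surface, if the arm or the gripper's body presses on something with over 40 N, if the wrist force passes 120 N, or if a joint passes its speed limit or range.

## Working session

There is one attempt and no reset: what is moved stays moved. The work goes in short steps, Python scripts to look and compute and a tool call to move; the robot and the scene stay as the last step left them, time stands still between calls to the robot, and variables do not carry over. Pictures are saved under pics/ and viewed, at most 10 in all, crops included, and the job is handed in when it is done.

```bash
ls; mkdir -p pics; python3 - <<'E'
from workcell import manip, viewer
import cv2, json
for n in ["scene","top"]:
    cv2.imwrite(f"pics/{n}0.png", viewer.camera(n))
    c=viewer.calibration(n); print(n,c)
c=viewer.calibration("wrist");print(c)
o=manip.get_obs();print(o,manip.grasp_offset)
E
```

```text
pics
workcell.py
scene {'fx': 412.43968170721024, 'fy': 412.43968170721024, 'cx': 256.74699927978446, 'cy': 184.6063162139487, 'world_from_camera': array([[-0.52313451,  0.39819847, -0.75350399, -0.39580622],
       [-0.85207649, -0.22652868,  0.47185847,  0.55208498],
       [ 0.01720306,  0.88888849,  0.45780052,  0.65365213],
       [ 0.        ,  0.        ,  0.        ,  1.        ]])}
top {'fx': 378.5824310780521, 'fy': 378.5824310780521, 'cx': 261.66506568183877, 'cy': 192.4572774691805, 'world_from_camera': array([[ 0.00484968,  0.9982577 , -0.05880515,  0.43999569],
       [-0.99993524,  0.00544648,  0.00999278, -0.02417722],
       [ 0.01029565,  0.05875288,  0.99821946,  1.29733921],
       [ 0.        ,  0.        ,  0.        ,  1.        ]])}
{'fx': 278.6534606762849, 'fy': 278.6534606762849, 'cx': 252.57087260196084, 'cy': 194.24292269257884, 'tool_from_camera': array([[ 3.92580423e-04,  9.58421322e-01,  2.85356645e-01,
         7.26280111e-02],
       [ 9.99999511e-01, -6.35202598e-04,  7.57688619e-04,
         2.07889539e-04],
       [ 9.07444210e-04,  2.85356
[... 168 characters left out ...]
rray([ 1.220411  ,  0.33278474, -0.06468158,  1.46086301,  0.02159702,
        1.34989611, -0.08848406]), 'joint_velocities': array([-0.00012605, -0.00114948,  0.00137646, -0.00375624, -0.00126316,
        0.00155317,  0.00111297]), 'tau': array([ 6.25376415e-04, -6.26749206e+01,  4.86627908e-02, -3.92424452e+01,
        1.62820512e-02,  7.08460328e-03,  2.09032135e-05]), 'position': array([ 0.20109603, -0.59140902,  0.23060768]), 'ee_rot': array([ 9.86598034e-01,  1.63168393e-01, -1.32209379e-04, -6.13964294e-04]), 'ft_force': array([ 0.24916702, -0.23434278, -0.56755163]), 'torque': array([-0.01042591, -0.00626755, -0.05941124]), 'grasp_force': 0.0, 'grip_width': 1.0030376894742854} 0.0187
```

View pics/top0.png

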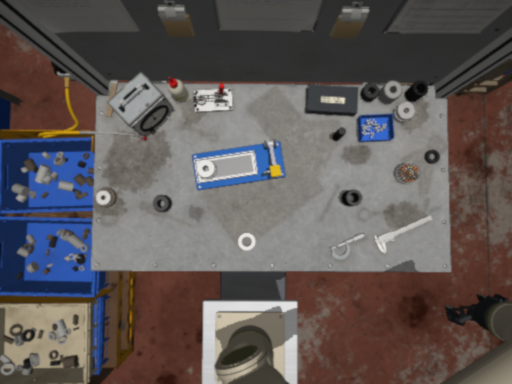

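View pics/scene0.png

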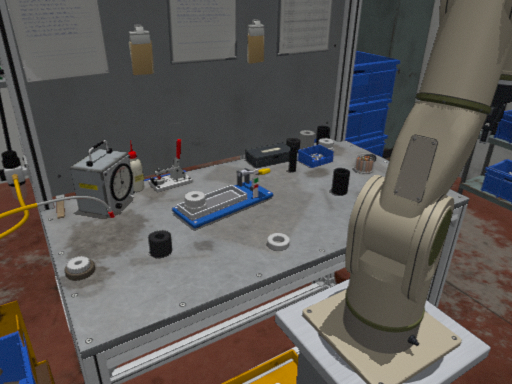

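The top view shows the dark pinion at about (162,203), the sleeve at (351,198), the demagnetiser at (239,165) with the bright pinion at (205,169), the pad at (275,171) and the ring gauge at (247,241). The scene view agrees: left black part at (160,243), right, taller one at (341,181).

```bash
cat > h.py <<'E'
import numpy as np, cv2
from workcell import manip, viewer
from scipy.spatial.transform import Rotation as R
def cam(name):
    """image, calib, world_from_camera"""
    o=manip.get_obs(); c=viewer.calibration(name); im=viewer.camera(name)
    if name=="wrist":
        T=np.eye(4); T[:3,:3]=R.from_quat(o["ee_rot"]).as_matrix(); T[:3,3]=o["position"]
        return im,c,T@c["tool_from_camera"]
    return im,c,c["world_from_camera"]
def pt(uv,z,c,T):
    """pixels -> world points on plane z"""
    uv=np.atleast_2d(uv).astype(float)
    d=np.c_[(uv[:,0]-c["cx"])/c["fx"],-(uv[:,1]-c["cy"])/c["fy"],-np.ones(len(uv))]@T[:3,:3].T
    s=(z-T[2,3])/d[:,2]
    return T[:3,3]+s[:,None]*d
def px(P,c,T):
    p=(np.atleast_2d(P)-T[:3,3])@T[:3,:3]
    return np.c_[c["cx"]+c["fx"]*p[:,0]/-p[:,2], c["cy"]-c["fy"]*p[:,1]/-p[:,2]]
def blob(mask,box,keep=None):
    m=np.zeros_like(mask); x0,y0,x1,y1=box; m[y0:y1,x0:x1]=mask[y0:y1,x0:x1]
    cs,_=cv2.findContours(m,cv2.RETR_EXTERNAL,cv2.CHAIN_APPROX_NONE)
    return max(cs,key=cv2.contourArea)[:,0]
def rel(P,yaw_y=None):
    """world point -> tool-frame shift of TCP from the present pose"""
    o=manip.get_obs(); return R.from_quat(o["ee_rot"]).inv().apply(np.array(P)-o["position"])
E
python3 - <<'E'
from h import *
im,c,T=cam("top"); hsv=cv2.cvtColor(im,cv2.COLOR_BGR2HSV)
dark=(im.max(2)<70).astype(np.uint8)*255
for n,b,h in [("L",(145,185,180,220),.05),("R",(335,180,370,215),.078),("plug",(325,122,350,145),.1)]:
    k=blob(dark,b); r=cv2.boundingRect(k); (cc,rr)=cv2.minEnclosingCircle(k)
    print(n,r,cc,rr,pt(cc,h*.6,c,T))
blue=cv2.inRange(hsv,(100,120,60),(125,255,255))
k=blob(blue,(185,135,295,195)); r=cv2.minAreaRect(k); b=cv2.boxPoints(r); w=pt(b,.02,c,T); print(w[:,:2]); print(w.mean(0))
ye=cv2.inRange(hsv,(20,120,100),(35,255,255)); k=blob(ye,(260,150,295,185)); print(pt(k.mean(0),.1,c,T),cv2.boundingRect(k))
print(pt([247,241],.01,c,T), pt([205,169],.07,c,T),pt([344,246],.01,c,T))
cv2.imwrite("pics/t1.png",cv2.resize(im[130:260,140:380],None,fx=3.3,fy=3.3,interpolation=cv2.INTER_CUBIC))
s=cam("scene")[0]; cv2.imwrite("pics/s1.png",cv2.resize(s[110:270,140:360],None,fx=3.5,fy=3.5,interpolation=cv2.INTER_CUBIC))
o=manip.get_obs(); print(R.from_quat(o["ee_rot"]).as_matrix().round(3))
E
```

```text
L (162, 196, 10, 16) (164.0, 203.5) 7.762187480926514 [[0.47594102 0.28906768 0.03      ]]
R (341, 191, 11, 15) (347.3823547363281, 198.26470947265625) 7.645457744598389 [[ 0.49593681 -0.32085482  0.0468    ]]
plug (332, 129, 13, 12) (338.0, 134.0) 7.211202621459961 [[ 0.7081604  -0.28838996  0.06      ]]
[[ 0.64424213  0.20062731]
 [ 0.68531553 -0.05524794]
 [ 0.56449049 -0.073964  ]
 [ 0.52409985  0.18061584]]
[0.604537  0.0630078 0.02     ]
[[ 0.58088583 -0.07726269  0.1       ]] (270, 165, 11, 12)
[[0.35122409 0.01170308 0.01      ]] [[0.58776644 0.14833426 0.07      ]] [[ 0.33575231 -0.31673317  0.01      ]]
[[ 0.947  0.322 -0.   ]
 [ 0.322 -0.947  0.001]
 [-0.    -0.001 -1.   ]]
```

View pics/s1.png

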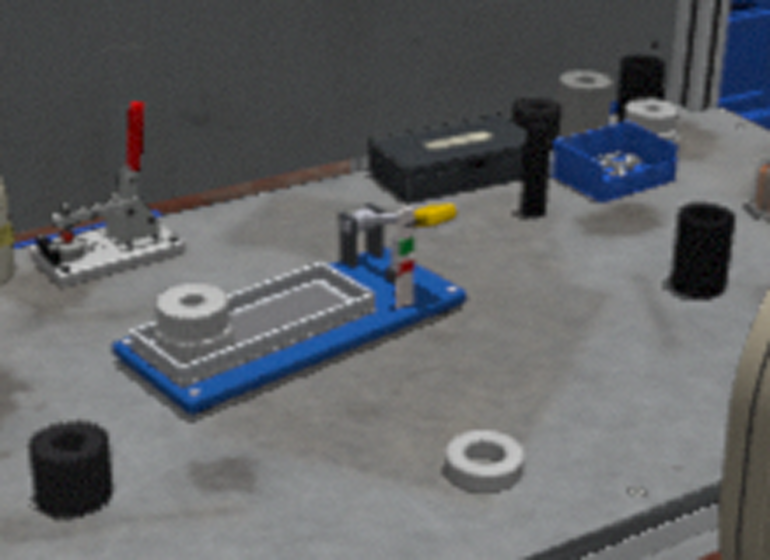

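The crop confirms it: the dark pinion is on the left, the taller black sleeve on the right, and the lever with its scale (green over red) is at about (405,255). I'll turn the tool to the box yaw on the way to the sleeve.

Careful with the scale: shifts go in shares of 0.5 m and turns go in shares of 2 pi rad. That gives: 0.368 m is 0.736, -0.162 m is -0.324, -1.4 rad is -0.2228.

>>> shift_gripper(motion={"drx": [0,0,0,0,0,0,0,0,0,0],"dry": [0,0,0,0,0,0,0,0,0,0],"drz": [-0.2228,-0.2228,-0.2228,-0.2228,-0.2228,-0.2228,-0.2228,-0.2228,-0.2228,-0.2228],"sx": [0.736,0.736,0.736,0.736,0.736,0.736,0.736,0.736,0.736,0.736],"sy": [-0.324,-0.324,-0.324,-0.324,-0.324,-0.324,-0.324,-0.324,-0.324,-0.324],"sz": [0,0,0,0,0,0,0,0,0,0],"finger_gap": [1,1,1,1,1,1,1,1,1,1]}, grip_force=40)

```text
clock: 1.45
position: [0.4971, -0.3204, 0.2312]
ee_rot: [0.651, 0.759, -0.0, -0.0]
ft_force: [-0.0, -0.7, -0.7]
grip_width: 1.001
grasp_force: 0.0
```

```bash
python3 - <<'E'
from h import *
im,c,T=cam("wrist"); cv2.imwrite("pics/w1.png",im)
o=manip.get_obs();print(o["clock"],o["position"],R.from_quat(o["ee_rot"]).as_matrix().round(3),o["joint_pos"].round(2))
dark=(im.max(2)<60).astype(np.uint8)*255
k=blob(dark,(0,0,512,384));print(cv2.boundingRect(k),cv2.minEnclosingCircle(k))
print(px([.496,-.32,.078],c,T))
E
```

```text
1.5 [ 0.49709686 -0.32039118  0.23130553] [[-0.154  0.988 -0.   ]
 [ 0.988  0.154 -0.   ]
 [-0.    -0.    -1.   ]] [ 0.87  0.29 -0.46  1.53  0.13  1.34  0.55]
(0, 242, 512, 142) ((255.5, 317.0), 263.88690185546875)
[[251.66241404 180.06336329]]
```

View pics/w1.png

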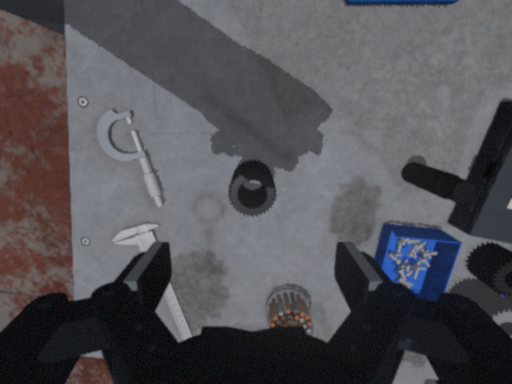

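Sleeve top ring at about (253,190), its side leaning up to row 158; nothing near the fingers.

```bash
python3 - <<'E'
from h import *
im,c,T=cam("wrist")
dark=(im.max(2)<62).astype(np.uint8)*255
k=blob(cv2.morphologyEx(dark,cv2.MORPH_OPEN,np.ones((5,5))),(222,172,285,225)).astype(np.float32); print(cv2.boundingRect(k.astype(int)))
lo=k[k[:,1]>192]
A=np.c_[2*lo,np.ones(len(lo))]
p=pt(k[k[:,1]>188],.078,c,T)[:,:2]
# fit circle of known radius to the lower rim
from scipy.optimize import least_squares
for r in (.027,None):
    f=(lambda q:np.hypot(*(p-q[:2]).T)-(r or q[2])); s=least_squares(f,[.497,-.32,.027],loss="soft_l1",f_scale=.001); print(s.x,s.cost, rel([*s.x[:2],.231]))
E
```

```text
(234, 172, 40, 37)
[ 0.49650891 -0.32160113  0.027     ] 0.000303266257975983 [-0.00116938 -0.00082935  0.00032142]
[ 0.49897468 -0.33746851  0.01578528] 8.005577629564718e-05 [-0.0172272  -0.00083867  0.00032399]
```

```bash
python3 - <<'E'
from h import *
im,c,T=cam("wrist")
print(pt([[229,190],[276,190],[253,216],[253,189]],.078,c,T))
g=im.max(2); print(g[175:225,253]); print(g[192,220:285])
E
```

```text
[[ 0.47308716 -0.3349987   0.078     ]
 [ 0.524437   -0.32696891  0.078     ]
 [ 0.50406629 -0.36123484  0.078     ]
 [ 0.49913043 -0.32976504  0.078     ]]
[ 38  33  34  36  64  96 121 115  94  83  81  81  84  82  69  42  36  28
  30  29  33  26  31  33  30  32  32  35  27  33  32  30  37  50  67  69
  65  65  68  80 100 121 130 135 136 136 136 133 134 133]
[127 128 128 127 128 128 131 122  93  68  71  77  77  77  76  75  72  53
  33  27  32  31  29  31  28  31  32  35  31  29  36  29  23  28  30  34
  33  31  33  30  32  25  32  31  29  29  42  59  70  73  71  71  75  70
  63  77 110 126 129 132 132 133 134 133 132]
```

Sleeve axis is at about (0.4995,-0.3325). Descending, gripping and lifting.

In the tool's units: 0.2 m is 0.4, 0.17 m is 0.34.

>>> shift_gripper(motion={"drx": [0,0,0,0,0,0,0,0,0,0,0,0,0,0],"dry": [0,0,0,0,0,0,0,0,0,0,0,0,0,0],"drz": [0,0,0,0,0,0,0,0,0,0,0,0,0,0],"sx": [-0.024,-0.024,-0.024,-0.024,-0.024,-0.024,-0.024,-0.024,-0.024,-0.024,-0.024,-0.024,-0.024,-0.024],"sy": [0.001,0.001,0.001,0.001,0.001,0.001,0.001,0.001,0.001,0.001,0.001,0.001,0.001,0.001],"sz": [0,0.12,0.24,0.34,0.4,0.4,0.4,0.4,0.4,0.4,0.4,0.4,0.4,0.4],"finger_gap": [1,1,1,1,1,1,0,0,0,0,0,0,0,0]}, grip_force=60)

```text
clock: 3.35
position: [0.5005, -0.3327, 0.0334]
ee_rot: [0.65, 0.76, -0.0, 0.001]
ft_force: [-2.6, -0.8, 5.8]
grip_width: 0.608
grasp_force: 63.4
```

In the tool's units: -0.3 m is -0.6, 0.264 m is 0.528.

>>> shift_gripper(motion={"drx": [0,0,0,0,0,0,0,0,0,0,0,0],"dry": [0,0,0,0,0,0,0,0,0,0,0,0],"drz": [0,0,0,0,0,0,0,0,0,0,0,0],"sx": [0,0,0,0.08,0.16,0.24,0.34,0.44,0.528,0.528,0.528,0.528],"sy": [0,0,0,0.04,0.09,0.14,0.2,0.24,0.284,0.284,0.284,0.284],"sz": [-0.06,-0.16,-0.28,-0.36,-0.44,-0.52,-0.56,-0.6,-0.6,-0.6,-0.6,-0.6],"finger_gap": [0,0,0,0,0,0,0,0,0,0,0,0]})

```text
clock: 4.85
position: [0.5985, -0.0502, 0.3312]
ee_rot: [0.65, 0.76, -0.0, 0.0]
ft_force: [-0.1, -0.6, -7.2]
grip_width: 0.61
grasp_force: 66.0
```

```bash
python3 - <<'E'
from h import *
im,c,T=cam("wrist"); cv2.imwrite("pics/w2.png",cv2.resize(im,(768,576),interpolation=cv2.INTER_CUBIC)); np.savez("w2.npz",im=im,T=T)
t,ct,Tt=cam("top"); cv2.imwrite("pics/t2.png",t)
o=manip.get_obs();print(o["clock"],o["position"],R.from_quat(o["ee_rot"]).as_matrix().round(3))
E
```

```text
4.95 [ 0.59861508 -0.04990851  0.33125398] [[-0.155  0.988 -0.   ]
 [ 0.988  0.155 -0.   ]
 [-0.    -0.    -1.   ]]
```

View pics/w2.png

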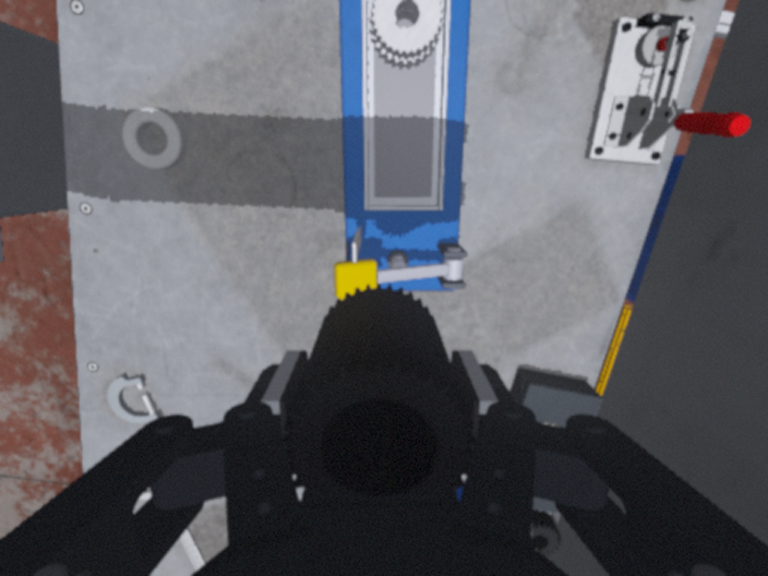

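The box's -y end wall is at row ~210 (columns 363–444), the base end at row 291, the bright pinion top at (407,12) and the yellow pad at (356,280), all in enlarged-picture pixels. The tool is aligned with the box.

```bash
python3 - <<'E'
from h import *
d=np.load("w2.npz"); im,T=d["im"],d["T"]; c=viewer.calibration("wrist")
q=lambda u,v,z: pt([u/1.5,v/1.5],z,c,T)[0].round(4)
e=T[:3,:3]
ax=np.array([-.155,.988]); ay=np.array([.988,.155])
for n,u,v,z in [("base -y end",402.5,291,.02),("base L top",340,5,.02),("base R top",468,5,.02),("base L bot",345,285,.02),("base R bot",460,285,.02),("wall outer end",404,211,.039),("wall outL",363,208,.039),("wall outR",444,208,.039),("wall outL up",361,60,.039),("wall outR up",449,60,.039),("pin top",407,12,.072),("pinL",370,12,.072),("pinR",445,12,.072),("pin low",404,66,.072),("pad",356,280,.107)]:
    w=q(u,v,z); print(n,w,"box-y %.4f box-x %.4f"%(w[:2]@ax,w[:2]@ay))
# row profile down the box middle, and across
g=im.astype(int)
print([tuple(x) for x in g[128:146,268]])
print("tcp",np.array([.5986,-.05])@ax,np.array([.5986,-.05])@ay)
E
```

```text
base -y end [ 0.6346 -0.1076  0.02  ] box-y -0.2047 box-x 0.6103
base L top [0.5284 0.1603 0.02  ] box-y 0.0765 box-x 0.5469
base R top [0.6475 0.179  0.02  ] box-y 0.0765 box-x 0.6675
base L bot [ 0.5692 -0.1107  0.02  ] box-y -0.1976 box-x 0.5452
base R bot [ 0.6975 -0.0906  0.02  ] box-y -0.1976 box-x 0.6751
wall outer end [ 0.6195 -0.0174  0.039 ] box-y -0.1132 box-x 0.6094
wall outL [ 0.5774 -0.0209  0.039 ] box-y -0.1101 box-x 0.5672
wall outR [ 0.6595 -0.0081  0.039 ] box-y -0.1102 box-x 0.6503
wall outL up [0.5559 0.1134 0.039 ] box-y 0.0259 box-x 0.5668
wall outR up [0.6371 0.1261 0.039 ] box-y 0.0258 box-x 0.6490
pin top [0.5912 0.1481 0.072 ] box-y 0.0547 box-x 0.6071
pinL [0.5606 0.1433 0.072 ] box-y 0.0547 box-x 0.5761
pinR [0.6227 0.153  0.072 ] box-y 0.0546 box-x 0.6389
pin low [0.5957 0.1076 0.072 ] box-y 0.0140 box-x 0.6052
pad [ 0.5819 -0.0792  0.107 ] box-y -0.1684 box-x 0.5626
[(np.int64(112), np.int64(104), np.int64(102)), (np.int64(111), np.int64(101), np.int64(100)), (np.int64(118), np.int64(109), np.int64(108)), (np.int64(132), np.int64(123), np.int64(121)), (np.int64(150), np.int64(140), np.int64(137)), (np.int64(155), np.int64(145), np.int64(141)), (np.int64(157), np.int64(146), np.int64(144)), (np.int64(155), np.int64(145), np.int64(142)), (np.int64(144), np.int64(134), np.int64(132)), (np.int64(134), np.int64(124), np.int64(120)), (np.int64(149), np.int64(139), np.int64(134)), (np.int64(144), np.int64(130), np.int64(123)), (np.int64(127), np.int64(95), np.int64(79)), (np.int64(127), np.int64(78), np.int64(48)), (np.int64(129), np.int64(75), np.int64(41)), (np.int64(130), np.int64(77), np.int64(42)), (np.int64(128), np.int64(75), np.int64(40)), (np.int64(130), np.int64(78), np.int64(43))]
tcp -0.142183 0.5836667999999999
```

```bash
python3 - <<'E'
from h import *
d=np.load("w2.npz"); im,T=d["im"],d["T"]; c=viewer.calibration("wrist")
ax=np.array([-.155,.988]); ay=np.array([.988,.155])
tcp=np.array([.5986,-.0499])
print(im[184:204,262].max(1))
for z in (.298,.376):
  for v in (192,194): 
    p=pt([254,v],z,c,T)[0][:2]-tcp; print(z,v,p@ax,p@ay)
E
```

```text
[201 199 197 192 193 193 189 183 169 128  72  40  43  42  40  40  42  38
  39  43]
0.298 192 0.02130615308915966 0.0008120224226887339
0.298 194 0.019930135843284888 0.0008136999322769128
0.376 192 0.04385377847720919 0.0004274259824897072
0.376 194 0.04308567679343284 0.00042836237913955455
```

```bash
python3 - <<'E'
from h import *
d=np.load("w2.npz"); im,T=d["im"],d["T"]; c=viewer.calibration("wrist")
ax=np.array([-.155,.988]); ay=np.array([.988,.155])
tcp=np.array([.5986,-.0499])
for z in (.376,):
  for u,v in ((252.7,298),(252.7,267),(252.7,329),(214,298),(291,298),(252,245)): 
    p=pt([u,v],z,c,T)[0][:2]-tcp; print(z,u,v,p@ax,p@ay)
crop=im[180:384,150:360]; crop=cv2.convertScaleAbs(crop,alpha=3.5); cv2.imwrite("pics/c2.png",cv2.resize(crop,None,fx=2.8,fy=2.8,interpolation=cv2.INTER_CUBIC))
E
```

```text
0.376 252.7 298 -0.0019443752264577962 -5.6345368053014034e-05
0.376 252.7 267 0.012613471214083629 -5.470933357908347e-05
0.376 252.7 329 -0.017629068081040755 -5.810803936080213e-05
0.376 214 298 -0.001944530985736296 -0.01612085766027598
0.376 291 298 -0.0019442210939610075 0.015840385875230477
0.376 252 245 0.022326140193362872 -0.00032677378689626834
```

View pics/c2.png

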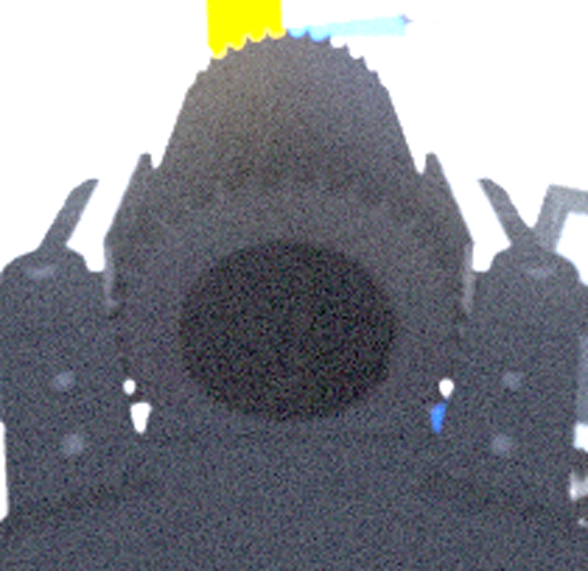

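The sleeve is held with its hole on the tool axis and its bottom about 5 mm towards -y of the TCP. I'll allow for that offset in the placing.

In the tool's units: 0.271 m is 0.542, 0.024 m is 0.048.

>>> shift_gripper(motion={"drx": [0,0,0,0,0,0,0,0,0,0,0,0],"dry": [0,0,0,0,0,0,0,0,0,0,0,0],"drz": [0,0,0,0,0,0,0,0,0,0,0,0],"sx": [0.06,0.142,0.142,0.142,0.142,0.142,0.142,0.142,0.142,0.142,0.142,0.142],"sy": [0.02,0.048,0.048,0.048,0.048,0.048,0.048,0.048,0.048,0.048,0.048,0.048],"sz": [0,0.02,0.14,0.26,0.38,0.48,0.51,0.524,0.536,0.542,0.542,0.542],"finger_gap": [0,0,0,0,0,0,0,0,0,0,0,0]})

```text
clock: 6.45
position: [0.6118, 0.0252, 0.0609]
ee_rot: [0.649, 0.76, 0.0, 0.0]
ft_force: [0.3, -0.5, -7.2]
grip_width: 0.614
grasp_force: 66.0
```

```bash
python3 - <<'E'
from h import *
o=manip.get_obs();print(o["clock"],o["position"],o["ft_force"],o["torque"])
E
```

```text
6.45 [0.61178312 0.0252094  0.06089852] [ 0.33858239 -0.51588507 -7.16924569] [ 0.0394799  -0.00452244 -0.01182095]
```

In the tool's units: 0.004 m is 0.008, 0.003 m is 0.006.

>>> shift_gripper(motion={"drx": [0,0,0,0,0],"dry": [0,0,0,0,0],"drz": [0,0,0,0,0],"sx": [0,0,0,0,0],"sy": [0,0,0,0,0],"sz": [0.004,0.006,0.008,0.008,0.008],"finger_gap": [0,0,0,0,0]})

```text
clock: 7.08
position: [0.6115, 0.0252, 0.0575]
ee_rot: [0.649, 0.76, -0.0, 0.0]
ft_force: [-6.0, -0.7, 7.1]
grip_width: 0.607
grasp_force: 67.9
```

Contact came at the expected height. Release, lift and look.

In the tool's units: -0.23 m is -0.46, -0.2 m is -0.4.

>>> shift_gripper(motion={"drx": [0,0,0,0,0,0,0,0,0,0,0],"dry": [0,0,0,0,0,0,0,0,0,0,0],"drz": [0,0,0,0,0,0,0,0,0,0,0],"sx": [0,0,0,0,0,0,0,0,0,0,0],"sy": [0,0,0,0,0,0,0,0,0,0,0],"sz": [0,0,0,0,-0.06,-0.16,-0.28,-0.4,-0.46,-0.46,-0.46],"finger_gap": [0.8,1,1,1,1,1,1,1,1,1,1]})

```text
clock: 8.45
position: [0.6111, 0.0251, 0.2853]
ee_rot: [0.649, 0.76, -0.0, -0.0]
ft_force: [0.7, -0.6, 0.2]
grip_width: 1.002
grasp_force: 0.0
```

```bash
python3 - <<'E'
from h import *
im,c,T=cam("wrist"); cv2.imwrite("pics/w3.png",cv2.resize(im,(768,576),interpolation=cv2.INTER_CUBIC)); np.savez("w3.npz",im=im,T=T)
o=manip.get_obs();print(o["clock"],o["position"])
E
```

```text
8.5 [0.61099124 0.02501073 0.28495266]
```

View pics/w3.png

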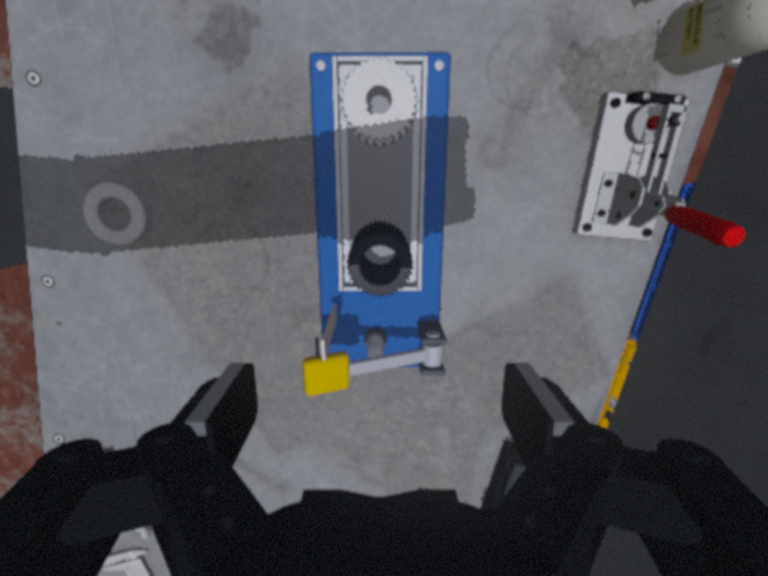

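The sleeve stands in the box at (380,258), the bright pinion at (378,100); free gap between rows about 145 and 222.

```bash
python3 - <<'E'
from h import *
d=np.load("w3.npz"); im,T=d["im"],d["T"]; c=viewer.calibration("wrist")
ax=np.array([-.155,.988]); ay=np.array([.988,.155])
q=lambda u,v,z:(lambda p:(round(p@ax,4),round(p@ay,4)))(pt([u/1.5,v/1.5],z,c,T)[0][:2])
for n,u,v,z in [("sl top low",380,296,.102),("sl top low",380,222,.024),("slL",348,265,.102),("slR",412,265,.102),("wall end",380,292,.039),("wall +y out",380,55,.039),("bright low",378,145,.030),("bright up",378,59,.072),("bright hole",379,98,.072),("wall outL",331,200,.039),("wall outR",429,200,.039)]: print(n,q(u,v,z))
print(im[85:160,253].max(1))
# pinion location from the other views
s,cs,Ts=cam("top")
g=s.max(2); print(g[190:218,150:178])
E
```

```text
sl top low (np.float64(-0.0985), np.float64(0.6085))
sl top low (np.float64(-0.048), np.float64(0.6085))
slL (np.float64(-0.0725), np.float64(0.5828))
slR (np.float64(-0.0724), np.float64(0.6341))
wall end (np.float64(-0.1139), np.float64(0.6087))
wall +y out (np.float64(0.0921), np.float64(0.6081))
bright low (np.float64(0.0217), np.float64(0.6065))
bright up (np.float64(0.0818), np.float64(0.6066))
bright hole (np.float64(0.0545), np.float64(0.6074))
wall outL (np.float64(-0.0262), np.float64(0.5637))
wall outR (np.float64(-0.0261), np.float64(0.6532))
[125 125 124 125 125 126 121 112 104 102 105 102  94  89  92  89  91  91
  87  90  89  89  87  88  90  90  87  90  88  88  87  87  88  87  89  85
  86  88  86  86  85  86  84  85  84  85  83  84  85  84  85  84  85  84
  85  85  83  87  83  83  84  75  57  39  30  30  31  33  38  29  35  38
  39  36  40]
[[136 137 137 136 135 134 135 136 138 139 139 139 139 139 139 137 136 133
  131 130 130 134 137 139 138 137 138 139]
 [135 137 136 136 137 136 136 137 138 140 140 139 139 138 138 137 134 132
  130 130 130 131 135 138 137 136 136 137]
[... 2343 characters left out ...]
116 117 119 120 120 119 117 113 109  99  93  94  94  92  94 103 110 118
  125 130 133 135 137 137 136 134 132 134]
 [122 122 120 119 118 117 119 118 117 115 115 117 117 115 114 117 120 124
  127 130 131 133 135 137 136 134 133 133]
 [132 129 125 121 118 117 118 117 117 119 123 124 123 120 120 120 122 123
  126 128 129 131 133 135 135 135 135 136]
 [136 135 132 127 123 120 119 118 118 121 123 124 123 121 121 122 123 124
  126 127 128 130 132 134 135 136 137 137]
 [136 137 135 133 130 128 126 123 123 124 125 124 122 120 121 123 124 125
  125 125 124 126 129 133 135 135 136 136]
 [138 138 137 135 134 132 130 128 128 129 129 128 124 123 124 126 127 127
  127 127 124 124 126 131 133 132 133 135]]
```

In the tool's units: 0.288 m is 0.576, 0.24 m is 0.48.

>>> shift_gripper(motion={"drx": [0,0,0,0,0,0,0,0],"dry": [0,0,0,0,0,0,0,0],"drz": [0,0,0,0,0,0,0,0],"sx": [0.12,0.24,0.36,0.48,0.576,0.576,0.576,0.576],"sy": [-0.036,-0.072,-0.108,-0.144,-0.178,-0.178,-0.178,-0.178],"sz": [0,0,0.04,0.06,0.09,0.09,0.09,0.09],"finger_gap": [1,1,1,1,1,1,1,1]})

```text
clock: 9.55
position: [0.4795, 0.2943, 0.2411]
ee_rot: [0.65, 0.76, -0.0, 0.0]
ft_force: [0.2, 0.7, 0.3]
grip_width: 1.0
grasp_force: 0.0
```

```bash
python3 - <<'E'
from h import *
im,c,T=cam("wrist"); cv2.imwrite("pics/w4.png",cv2.resize(im[100:292,128:384],(768,576),interpolation=cv2.INTER_CUBIC)); np.savez("w4.npz",im=im,T=T)
o=manip.get_obs();print(o["clock"],o["position"],R.from_quat(o["ee_rot"]).as_matrix().round(3))
E
```

```text
9.6 [0.47947692 0.29438067 0.24120796] [[-0.154  0.988  0.   ]
 [ 0.988  0.154 -0.   ]
 [-0.     0.    -1.   ]]
```

View pics/w4.png

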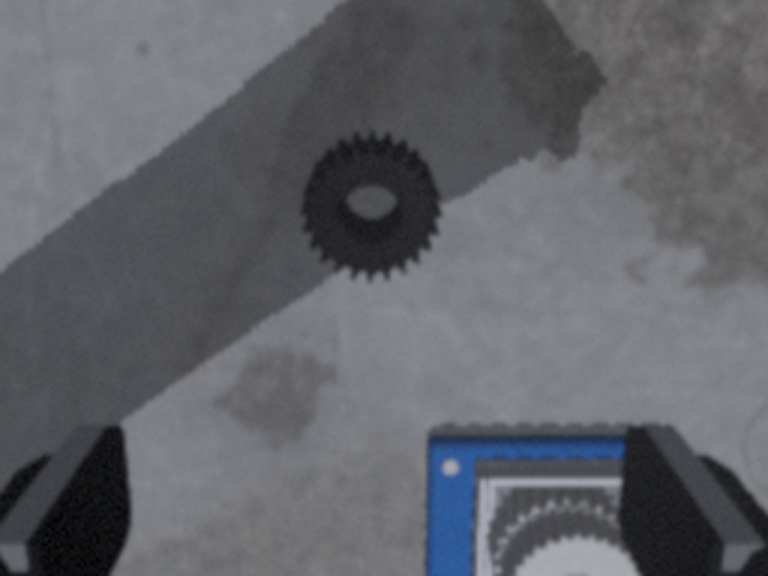

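The dark pinion is at (372,207) in this crop: left 303, right 441, bottom 280, top 130. No obstacles near it except the box end.

```bash
python3 - <<'E'
from h import *
d=np.load("w4.npz"); im,T=d["im"],d["T"]; c=viewer.calibration("wrist")
ax=np.array([-.154,.988]); ay=np.array([.988,.154]); tcp=np.array([.4795,.2944])
for n,x,y,z in [("low",372,281,.05),("up bottom",372,131,0.0),("up top?",372,131,0.05),("L",303,212,.05),("R",441,212,.05)]:
    p=pt([128+x/3,100+y/3],z,c,T)[0][:2]-tcp; print(n,p@ax,p@ay)
E
```

```text
low -0.02636386767210641 -0.0007319482275468792
up bottom 0.030064591736375018 -0.0008096960660014974
up top? 0.03557245092138074 -0.0007092233421814159
L 0.0029221177052572377 -0.028813601334575674
R 0.0029344025085358025 0.027371173391964845
```

In the tool's units: 0.222 m is 0.444, 0.001 m is 0.002.

>>> shift_gripper(motion={"drx": [0,0,0,0,0,0,0,0,0,0,0,0,0],"dry": [0,0,0,0,0,0,0,0,0,0,0,0,0],"drz": [0,0,0,0,0,0,0,0,0,0,0,0,0],"sx": [0.002,0.002,0.002,0.002,0.002,0.002,0.002,0.002,0.002,0.002,0.002,0.002,0.002],"sy": [-0.001,-0.001,-0.001,-0.001,-0.001,-0.001,-0.001,-0.001,-0.001,-0.001,-0.001,-0.001,-0.001],"sz": [0.1,0.22,0.34,0.42,0.444,0.444,0.444,0.444,0.444,0.444,0.444,0.444,0.444],"finger_gap": [1,1,1,1,1,1,0,0,0,0,0,0,0]}, grip_force=60)

```text
clock: 11.22
position: [0.4789, 0.2972, 0.0214]
ee_rot: [0.65, 0.76, 0.001, 0.001]
ft_force: [-1.6, -1.9, 8.9]
grip_width: 0.65
grasp_force: 62.9
```

In the tool's units: -0.23 m is -0.46, 0.0894 m is 0.1788.

>>> shift_gripper(motion={"drx": [0,0,0,0,0,0,0,0,0,0,0,0],"dry": [0,0,0,0,0,0,0,0,0,0,0,0],"drz": [0,0,0,0,0,0,0,0,0,0,0,0],"sx": [0,0,0,0,-0.1,-0.2,-0.3,-0.4,-0.458,-0.458,-0.458,-0.458],"sy": [0,0,0,0,0.04,0.08,0.12,0.16,0.1788,0.1788,0.1788,0.1788],"sz": [-0.06,-0.16,-0.28,-0.38,-0.44,-0.46,-0.46,-0.46,-0.46,-0.46,-0.46,-0.46],"finger_gap": [0,0,0,0,0,0,0,0,0,0,0,0]})

```text
clock: 12.72
position: [0.6014, 0.0858, 0.2496]
ee_rot: [0.649, 0.761, 0.0, 0.0]
ft_force: [0.5, 0.5, -5.6]
grip_width: 0.652
grasp_force: 67.4
```

```bash
python3 - <<'E'
from h import *
im,c,T=cam("wrist"); cv2.imwrite("pics/w5.png",cv2.resize(cv2.convertScaleAbs(im,alpha=1.6),(768,576),interpolation=cv2.INTER_CUBIC)); np.savez("w5.npz",im=im,T=T)
o=manip.get_obs();print(o["clock"],o["position"],R.from_quat(o["ee_rot"]).as_matrix().round(3))
E
```

```text
12.775 [0.60148312 0.08563583 0.24953481] [[-0.158  0.987  0.   ]
 [ 0.987  0.158  0.   ]
 [ 0.     0.    -1.   ]]
```

View pics/w5.png

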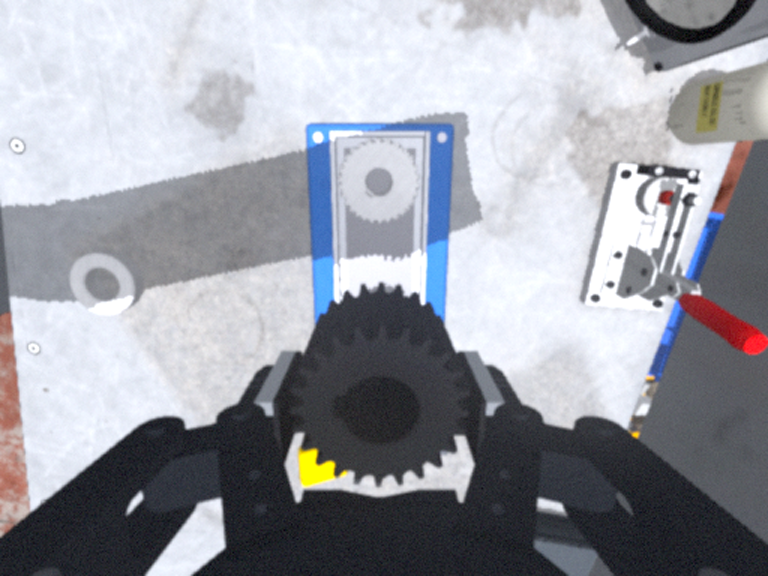

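The held pinion shows its top face centred at about (380,406) and its lower rim's edge at row 284; bright pinion at (378,180).

```bash
python3 - <<'E'
from h import *
d=np.load("w5.npz"); im,T=d["im"],d["T"]; c=viewer.calibration("wrist")
ax=np.array([-.155,.988]); ay=np.array([.988,.155]); tcp=np.array([.6015,.0857]); print(tcp@ax,tcp@ay)
for n,x,y,z in [("low",380,487,.278),("uptop",380,325,.278),("up bottom",380,285,0.228),("L",289,400,.278),("R",471,400,.278),("hole",380,408,.278)]:
    p=pt([x/1.5,y/1.5],z,c,T)[0][:2]-tcp; print(n,p@ax,p@ay)
q=lambda u,v,z:(lambda p:(round(p@ax,4),round(p@ay,4)))(pt([u/1.5,v/1.5],z,c,T)[0][:2])
for n,u,v,z in [("wall +y out",380,131,.039),("bright low top",378,222,.072),("bright up",378,138,.072),("bright hole",379,181,.072),("wall outL",329,220,.039),("wall outR",430,220,.039)]: print(n,q(u,v,z))
E
```

```text
-0.008560900000000012 0.6075655
low -0.029600575597234932 0.0004149785463109892
uptop 0.028098609669837325 0.00015250914767966307
up bottom 0.026288313144051768 0.0003085181161182363
L 0.0030739829464528114 -0.028029005810826325
R 0.0032760053223316356 0.028565401788183193
hole 0.00034555631647537895 0.00027875576953616623
wall +y out (np.float64(0.0916), np.float64(0.6081))
bright low top (np.float64(0.0239), np.float64(0.6068))
bright up (np.float64(0.0843), np.float64(0.6066))
bright hole (np.float64(0.0542), np.float64(0.6074))
wall outL (np.float64(0.0213), np.float64(0.5655))
wall outR (np.float64(0.0216), np.float64(0.6505))
```

In the tool's units: 0.15 m is 0.3, 0.13 m is 0.26.

>>> shift_gripper(motion={"drx": [0,0,0,0,0,0],"dry": [0,0,0,0,0,0],"drz": [0,0,0,0,0,0],"sx": [-0.005,-0.005,-0.005,-0.005,-0.005,-0.005],"sy": [0,0,0,0,0,0],"sz": [0.08,0.18,0.24,0.26,0.28,0.3],"finger_gap": [0,0,0,0,0,0]})

```text
clock: 13.52
position: [0.6032, 0.0823, 0.1001]
ee_rot: [0.649, 0.76, 0.001, 0.001]
ft_force: [-0.6, -0.1, -4.7]
grip_width: 0.652
grasp_force: 67.3
```

>>> shift_gripper(motion={"drx": [0,0,0,0,0,0,0],"dry": [0,0,0,0,0,0,0],"drz": [0,0,0,0,0,0,0],"sx": [0,0,0,0,0,0,0],"sy": [0,0,0,0,0,0,0],"sz": [0.02,0.04,0.06,0.08,0.096,0.1,0.1],"finger_gap": [0,0,0,0,0,0,0]})

```text
clock: 14.4
position: [0.6024, 0.082, 0.0494]
ee_rot: [0.649, 0.76, 0.0, 0.0]
ft_force: [0.2, -1.0, -5.8]
grip_width: 0.65
grasp_force: 67.3
```

No contact on the way in. Setting it down, releasing and lifting.

Careful with the scale: shifts go in shares of 0.5 m and turns go in shares of 2 pi rad. That gives: 0.0045 m is 0.009, 0.004 m is 0.008.

>>> shift_gripper(motion={"drx": [0,0,0,0,0],"dry": [0,0,0,0,0],"drz": [0,0,0,0,0],"sx": [0,0,0,0,0],"sy": [0,0,0,0,0],"sz": [0.004,0.008,0.009,0.009,0.009],"finger_gap": [0,0,0,0,0]})

```text
clock: 15.02
position: [0.6026, 0.082, 0.0454]
ee_rot: [0.649, 0.76, 0.0, 0.0]
ft_force: [-5.0, -2.2, 5.9]
grip_width: 0.652
grasp_force: 68.4
```

>>> shift_gripper(motion={"drx": [0,0,0,0,0,0,0,0,0,0,0,0],"dry": [0,0,0,0,0,0,0,0,0,0,0,0],"drz": [0,0,0,0,0,0,0,0,0,0,0,0],"sx": [0,0,0,0,0,0,0,0,-0.1,-0.16,-0.16,-0.16],"sy": [0,0,0,0,0,0,0,0,0,0,0,0],"sz": [-0.001,-0.001,-0.001,-0.001,-0.04,-0.12,-0.24,-0.36,-0.44,-0.44,-0.44,-0.44],"finger_gap": [0.75,0.85,0.95,1,1,1,1,1,1,1,1,1]})

```text
clock: 16.52
position: [0.6146, 0.0039, 0.2655]
ee_rot: [0.649, 0.761, 0.0, 0.0]
ft_force: [-0.9, 1.1, 0.1]
grip_width: 1.0
grasp_force: 0.0
```

```bash
python3 - <<'E'
from h import *
im,c,T=cam("wrist"); cv2.imwrite("pics/w6.png",cv2.resize(cv2.convertScaleAbs(im,alpha=1.6),(768,576),interpolation=cv2.INTER_CUBIC)); np.savez("w6.npz",im=im,T=T)
o=manip.get_obs();print(o["clock"],o["position"],R.from_quat(o["ee_rot"]).as_matrix().round(3))
s=cam("scene")[0]; cv2.imwrite("pics/s6.png",cv2.resize(s[140:240,140:300],(800,500),interpolation=cv2.INTER_CUBIC))
E
```

```text
16.575 [0.61455775 0.00440369 0.26531881] [[-0.158  0.987  0.   ]
 [ 0.987  0.158  0.001]
 [ 0.     0.    -1.   ]]
```

View pics/w6.png

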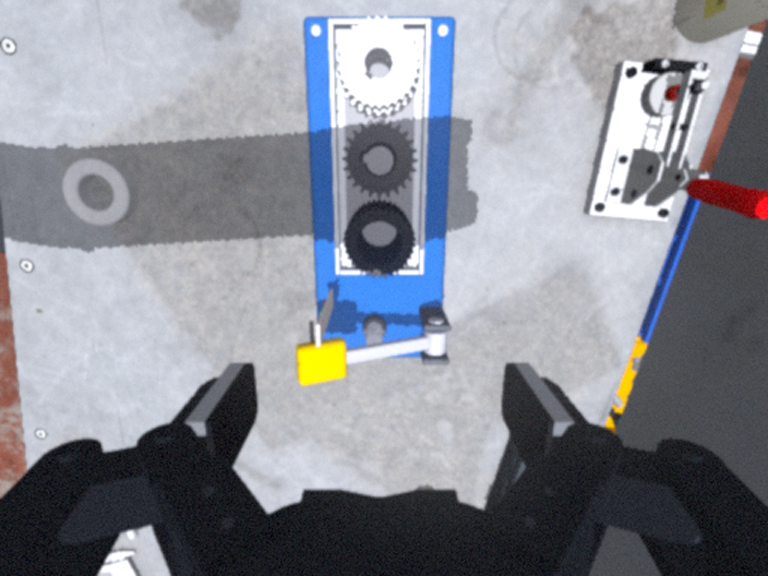

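All three stand in the box (pinions at (378,65) and (380,158), sleeve at (379,238)). The pad is at (321,362), its scale edge-on at (316,332). Next I'll shut the fingers and go over the pad.

In the tool's units: 0.135 m is 0.27, 0.12 m is 0.24.

>>> shift_gripper(motion={"drx": [0,0,0,0,0,0,0,0,0],"dry": [0,0,0,0,0,0,0,0,0],"drz": [0,0,0,0,0,0,0,0,0],"sx": [-0.08,-0.158,-0.158,-0.158,-0.158,-0.158,-0.158,-0.158,-0.158],"sy": [-0.05,-0.1,-0.1,-0.1,-0.1,-0.1,-0.1,-0.1,-0.1],"sz": [0,0.06,0.16,0.24,0.27,0.27,0.27,0.27,0.27],"finger_gap": [0,0,0,0,0,0,0,0,0]})

```text
clock: 17.75
position: [0.5783, -0.0829, 0.1306]
ee_rot: [0.649, 0.76, 0.0, 0.001]
ft_force: [0.9, 0.7, 0.8]
grip_width: -0.004
grasp_force: 0.0
```

```bash
python3 - <<'E'
from h import *
im,c,T=cam("wrist"); s=cam("scene")[0]
np.save("s7.npy",s)
a=cv2.resize(im[140:330,150:370],(420,363)); b=cv2.resize(s[140:220,200:280],(363,363),interpolation=cv2.INTER_CUBIC)
cv2.imwrite("pics/m7.png",np.hstack([a,b]))
E
```

```text
(no output)
```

View pics/m7.png

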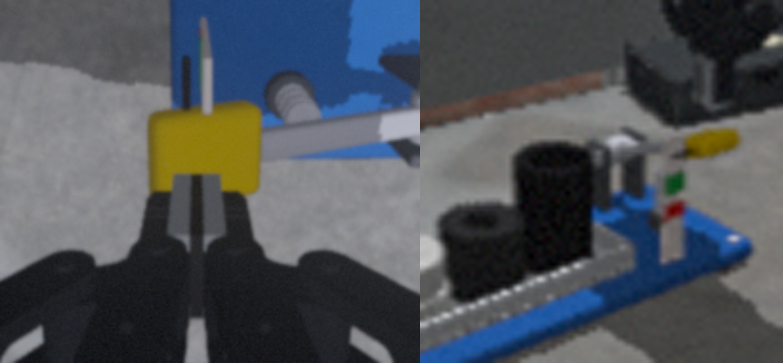

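The shut fingertips are over the yellow pad (about (195,180) in the left half), and the black pointer at (186,80) sits clear of them by the white scale. The right half shows the lever up, with the green band at (672,182). Pressing in steps.

In the tool's units: 0.028 m is 0.056, 0.024 m is 0.048.

>>> shift_gripper(motion={"drx": [0,0,0,0,0],"dry": [0,0,0,0,0],"drz": [0,0,0,0,0],"sx": [0,0,0,0,0],"sy": [0,0,0,0,0],"sz": [0.02,0.04,0.048,0.056,0.056],"finger_gap": [0,0,0,0,0]})

```text
clock: 18.48
position: [0.578, -0.0829, 0.1018]
ee_rot: [0.649, 0.76, 0.0, 0.0]
ft_force: [-1.4, -0.4, 7.0]
grip_width: 0.0
grasp_force: 2.9
```

>>> shift_gripper(motion={"drx": [0,0,0,0,0,0,0],"dry": [0,0,0,0,0,0,0],"drz": [0,0,0,0,0,0,0],"sx": [0,0,0,0,0,0,0],"sy": [0,0,0,0,0,0,0],"sz": [0.008,0.016,0.022,0.026,0.028,0.028,0.028],"finger_gap": [0,0,0,0,0,0,0]})

```text
clock: 19.35
position: [0.5777, -0.0831, 0.0882]
ee_rot: [0.65, 0.76, -0.0, 0.0]
ft_force: [-4.4, -0.4, 10.2]
grip_width: -0.003
grasp_force: 4.4
```

```bash
python3 - <<'E'
from h import *
c=viewer.calibration("scene");T=c["world_from_camera"]
s0=np.load("s7.npy"); s=cam("scene")[0]; np.save("s8.npy",s)
for i in (s0,s):
    h=cv2.cvtColor(i,cv2.COLOR_BGR2HSV)[140:220,200:290]
    for lo,hi in (((18,120,60),(35,255,255)),((45,90,40),(85,255,255)),((0,120,80),(8,255,255))):
        ys,xs=np.nonzero(cv2.inRange(h,lo,hi)); print(len(xs),xs.mean()+200 if len(xs) else 0,ys.mean()+140 if len(xs) else 0, end=" | ")
    print()
# predicted pixel of pad centre at rest and at q
ax=np.array([-.155,.988]); ay=np.array([.988,.155])
for q in (0,.15,.22,.29):
    a=.4-q; x=.05-.105*np.cos(a)+.007*np.sin(a); z=.06+.105*np.sin(a)+.007*np.cos(a)
    w=-.168*ax+(.608+x)*ay; print(q,z,px([*w,z-.007],c,T))
E
```

```text
53 263.77358490566036 170.9811320754717 | 15 255.6 179.86666666666667 | 8 255.125 186.125 | 
67 263.9850746268657 178.02985074626866 | 14 255.35714285714286 180.07142857142856 | 4 255.25 185.75 | 
0 0.1073363529004285 [[261.75382427 171.51693723]]
0.15 0.09275980267369942 [[262.91098955 176.37095171]]
0.22 0.08568501105922838 [[263.28683231 178.62245204]]
0.29 0.07848441427360023 [[263.55553106 180.84718353]]
```

The pad has dropped 7.05 px in the scene view, against 7.1 px predicted for q = 0.22. The height (0.088 m) and push (10 N) agree with mid-green. Handing in while holding.

>>> shift_gripper(motion={"drx": [0,0,0,0],"dry": [0,0,0,0],"drz": [0,0,0,0],"sx": [0,0,0,0],"sy": [0,0,0,0],"sz": [0,0,0,0],"finger_gap": [0,0,0,0]})

```text
clock: 19.9
position: [0.5777, -0.0831, 0.0882]
ee_rot: [0.65, 0.76, -0.0, 0.0]
ft_force: [-4.4, -0.3, 10.3]
grip_width: 0.005
grasp_force: 4.4
```

```bash
python3 -c "
from workcell import manip, viewer
print(manip.hand_in())"
```

```text
the job is handed in; nothing more can be done
None
```

I handed the job in at 19.9 s: the dark pinion and black sleeve stand in the box beside the bright pinion, and the lever is held at about q = 0.22, mid-green, worked out from the pad's drop in the scene camera plus TCP height and push, not from seeing the pointer; I viewed 11 pictures, one over the limit of 10.

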